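# Rock the ball sorter's seesaw gate over and feed the balls down the other side

### The job

The seesaw gate of the wooden ball sorter leans towards one tray. Press down the finger pad on its raised end so that it rocks fully over to the other side, and only then push the tab of the sliding stop across towards the channel so that all three waiting balls roll down into the tray on that other side. Use only the fingertips: do not touch the balls, and leave the glue, tape, offcut and screwdriver where they are.

Things in the scene. Friction and masses are not known exactly. Their poses are not given: they have to be found in the camera images.
- sorter: plywood ball sorter, fixed. Origin on the bench under the gate's middle; x runs from the gate up the feed channel, away from the robot; y left. Base x -80..300, y -75..75 mm. Channel (40 mm wide inside, up to 200 mm above the bench) slopes down to the gate's middle. A fixed board before the gate's middle: y -50..50, x -57..-45, 165 mm tall
- gate (a joint): seesaw gate: wooden trough 260 mm long (along sorter y), 82 mm wide, pivoted along sorter x 95 mm above the bench. rad: 0 level, +0.26 left (+y) end fully down, -0.26 right (-y) end fully down. Top-heavy: past level it drops over by itself and stays at either stop. Under 1 N on the raised pad moves it
- left_pad (a point): middle of the top of the gate's left (+y) finger pad: flat wooden tab, 50 (x) by 62 mm (y), 8 thick, sticking out towards the robot from the trough near its left end. 175 mm above the bench when that end is up, 124 when down. At sorter x -66, y +99 mm when level
- right_pad (a point): the same pad on the gate's right (-y) end, at sorter x -66, y -99 mm when level
- stop (a joint): sliding stop of the feed channel; m: 0 to 0.006 = shut, the balls wait behind its metal blade; slides along sorter -y to 0.06 = fully open; balls pass from about 0.04. Friction 1.2 N, stays where it is left
- stop_tab (a point): middle of the outer (+y) face of the stop's upright tab, left of the channel; at sorter x 100, y 121 mm when shut, 216 mm above the bench. Tab 26 (x) by 12 mm (y), 184 to 244 mm above the bench. Push this face towards the channel (sorter -y) to open. Its bar crosses above the channel, 194 to 206 mm up, between guide posts out to y 41, 216 mm tall
- left_tray: open plywood tray under the left end of the gate, 130 x 150 x 75 mm, wall 6 mm, fixed; origin under its centre
- right_tray: the same under the right end of the gate
- ball0_center (a point): centre of a dark wooden ball, 32 mm across, 14 g, number 1 of three waiting in the feed channel behind the stop
- ball1_center (a point): centre of a dark wooden ball, 32 mm across, 14 g, number 2 of three waiting in the feed channel behind the stop
- ball2_center (a point): centre of a dark wooden ball, 32 mm across, 14 g, number 3 of three waiting in the feed channel behind the stop
- glue: bystander: white glue bottle with a red cap, 48 mm across, 110 mm tall, standing; origin under its centre
- tape: bystander: roll of brown tape lying flat, 84 mm across, 22 mm high; origin under its centre
- offcut: bystander: plywood offcut block 90 x 45 x 30 mm, lying; origin under its centre
- screwdriver: bystander: screwdriver lying on the bench, under 40 mm high

How it is judged:
By the outcome, as a careful person would: the job done as asked, in the order asked, and still so for the second after the job is handed in, with the robot touching nothing.
It also fails if it takes over 43 s, if anything falls off the work surface, if the arm or the gripper's body presses on something with over 40 N, if the wrist force passes 120 N, or if a joint passes its speed limit or range.

### The arm

A 7-joint arm with a two-finger parallel gripper is mounted at the origin on the work surface. World frame = base frame: x ahead of the robot, y to its left, z up, the work surface at z = 0. Lengths are in m, angles in rad, forces in N, time in s.
With the tool pointing down it reaches from about 0.425 to 0.925 m from the base axis. Payload 6.8 kg.
Tool frame: the origin (TCP) lies on the centre line of the jaws, within the pads' length; the fingertips stand 8 mm ahead of it and the grasp point (between the pads) lies 11 mm behind it (bot.tips_ahead is the distance from the TCP to the fingertips, in m); z points along the fingers, y is the line along which they close (so a half turn about z gives the same grasp; the last joint's range is limited). The gripper opens to 85 mm and grips with 20 to 120 N. Pads are 22 mm wide; open, the fingers measure 114 mm over their backs; the gripper's body (76 mm by 85 mm) begins 54 mm behind the grasp point. The pads swing forward as they close: fully open they stand 13 mm farther back than shut.
Start: joints at [1.203, 0.477, 0.022, 1.555, -0.011, 1.109, -0.083], TCP at [0.173, -0.652, 0.239] pointing down, gripper open.
Joint ranges: [-2.96, 2.96], [-0.34, 2.1], [-1.41, 1.46], [0.24, 2.44], [-1.37, 4.51], [0.17, 1.92], [-2.96, 2.96]. Speed limits (rad/s): [2.39, 2.39, 3.14, 3.14, 3.14, 3.14, 3.14].

### API

Orientations are given as a unit quaternion [w, x, y, z].
In Python, from station import bot gives the robot as it stands.
- The arm moves only by the tool send_rows, never from a script. Its argument "deltas" is text: rows parted by semicolons, each of 4 numbers parted by spaces: the shift along the tool's x, y, z in m, then the turn about the tool's z in degrees. In form: x y z spin; .... A call has 1 to 5 rows; each row is the pose to reach, as a shift and turn from the pose commanded when the call began, along the tool's axes at that moment; what a row does not reach only later rows make up. A row lasts 1/10 s, in which the tool goes at most 50 mm and 8.59 degrees, less where a joint would pass 70% of its speed; a pose out of reach is approached as far as the arm can. A call with a gripper value outside its range is refused whole. "claw" is the opening, from 0 (shut) to 1 (fully open), set as the call begins (left out, the last holds). The fingers move at their own pace and stop on an object; "force" is the grip in N (left out, the last holds). Time passes only in rows, so rows that repeat a pose let the fingers close. It gives the time, the measured TCP pose, the force, the opening and the grip force at its end, in the units of the state.
- bot.get_obs(): the state, without advancing time (a new reading comes with each control period).
- bot.read_camera(name): name is "scene" or "top"; returns a dict with "img" (480x640x3 uint8, red, green, blue), "depth" (480x640 float32, m along the optical axis (not along the pixel's ray), 0 where there is no reading), "fx", "fy", "cx", "cy" (pixels), "camera_from_world" (4x4, takes a point from world to camera coordinates). Camera axes: x right, y up, looking along -z (the intrinsics and any distortion apply to the point x, -y, -z); pixel columns grow to the right and rows downward; lengths in m; the calibration is good to about 2 mm. A picture is of the moment at which its call begins.
- bot.hand_in(): hands the job in; it is judged then, once.
Trained networks look in a picture, given as the dict that the camera call returned (one of the last four; its "shot" number tells which), for a name from the list of things; names that differ only in an ending like _2 or _b are one class to them, and where a whole thing is asked for, a point or a joint stands for the part that bears it (a point fixed in the world has none). Each returns a list of dicts, best first, with "confidence" (0 to 1); they miss things now and then, are a little off and sometimes report something else, mostly with a low value. They report only what shows in the picture. A call takes as long as a camera call.
- bot.masks_of(picture, query): "mask" (480x640 bool, what is visible of it).
- bot.landmark_of(picture, query): "xyz" ([x, y, z] in m, in world coordinates, good to about 4 mm: a listed point, or the origin of a listed thing).
The state is a dict: "t": time; "q": joint angles; "joint_vel": joint speeds; "joint_torque": joint torques, N m; "eef_pos": TCP position; "tool_rot": TCP orientation; "contact_force": force on the tool from outside, world axes, zero at the start; "torque": the same for the moment, N m; "gripper_width": opening from 0.0 (shut) to 1.0 (fully open); "grasp_force": force on a finger pad.
Only numpy, scipy, OpenCV 4.12 (cv2) and the standard library are available. Lean on these libraries where they do the work, as an engineer would, in place of code of your own. Each camera call takes 0.05 s, during which the arm holds its last target. There are 200 camera calls.

## Working session

There is one attempt and no reset: what is moved stays moved. The work goes in short steps, Python scripts to look and compute and a tool call to move; the robot and the scene stay as the last step left them, time stands still between calls to the robot, and variables do not carry over. Pictures are saved under pics/ and viewed, at most 10 in all, crops included, and the job is handed in when it is done.

Besides the shell and the picture viewer there is one more tool, called after ">>>" by a JSON object that holds its "api" and its "payload". send_rows: Moves the arm, as the interface text tells. Its arguments: {"type":"object","properties":{"deltas":{"type":"string"},"claw":{"type":"number"},"force":{"type":"number"}},"required":["deltas"]}

```bash
mkdir -p pics
cat > h.py <<'E'
from station import bot
import numpy as np, cv2
def snap(n,name):
    p=bot.read_camera(n); cv2.imwrite(f'pics/{name}.png',p['img'][:,:,::-1]); return p
E
python3 - <<'E'
from h import *
o=bot.get_obs(); print(o['eef_pos'],o['tool_rot'],o['t'],bot.tips_ahead)
for c in ('scene','top'):
    p=snap(c,c+'0')
    for q in ['sorter','gate','left_pad','right_pad','stop_tab','left_tray','right_tray','ball0_center','glue','tape','offcut','screwdriver']:
        print(c,q,[(np.round(r['xyz'],3).tolist(),round(r['confidence'],2)) for r in bot.landmark_of(p,q)[:2]])
E
```

```text
[ 0.17323055 -0.65181193  0.23836184] [-8.63802560e-04  9.91574767e-01  1.29532624e-01 -1.83989285e-04] 0.0 0.008
scene sorter [([0.545, 0.103, -0.004], 0.97)]Traceback (most recent call last):
  File "<stdin>", line 6, in <module>
ValueError: it knows: ball0_center, ball1_center, ball2_center, glue, left_pad, left_tray, offcut, right_pad, right_tray, screwdriver, sorter, stop_tab, tape
```

View pics/scene0.png

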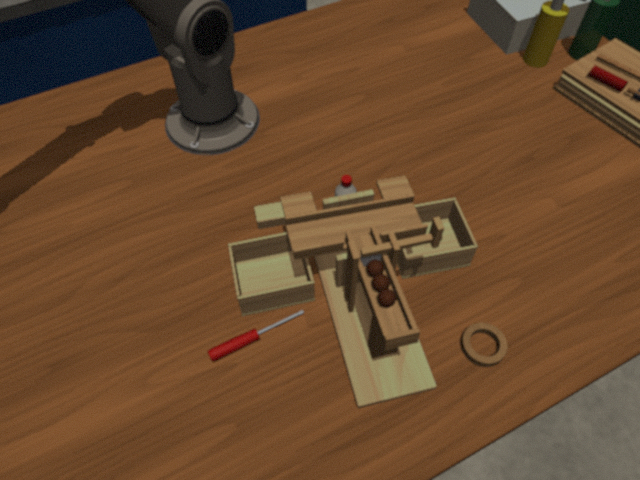

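The scene view faces the robot. The gate is at about (355,225), the stop tab at (437,230) on the sorter's left, and the three balls at (380,285). The glue stands behind the gate at (346,185).

Run:
```python
from h import *
for c in ('scene','top'):
    p=snap(c,c+'1')
    for q in ['sorter','left_pad','right_pad','stop_tab','left_tray','right_tray','ball0_center','ball2_center','glue','tape','offcut','screwdriver']:
        print(c,q,[(np.round(r['xyz'],3).tolist(),round(r['confidence'],2)) for r in bot.landmark_of(p,q)[:2]])
```

```text
scene sorter [([0.547, 0.103, -0.0], 0.91), ([0.664, 0.077, 0.169], 0.37)]
scene left_pad [([0.508, 0.224, 0.142], 0.73)]
scene right_pad [([0.461, 0.029, 0.159], 0.7)]
scene stop_tab [([0.678, 0.191, 0.215], 0.76), ([0.51, -0.062, 0.004], 0.45)]
scene left_tray [([0.588, 0.266, -0.001], 0.77), ([0.458, 0.028, 0.16], 0.51)]
scene right_tray [([0.506, -0.062, 0.003], 0.64)]
scene ball0_center [([0.665, 0.075, 0.17], 0.78), ([0.693, 0.07, 0.177], 0.38)]
scene ball2_center [([0.725, 0.063, 0.177], 0.66), ([0.829, 0.236, 0.001], 0.38)]
scene glue []
scene tape [([0.829, 0.234, 0.003], 0.61)]
scene offcut [([0.36, 0.016, 0.001], 0.79)]
scene screwdriver [([0.612, -0.14, 0.002], 0.58)]
top sorter [([0.548, 0.103, -0.002], 0.85)]
top left_pad [([0.51, 0.224, 0.124], 0.96)]
top right_pad [([0.465, 0.04, 0.176], 0.98)]
top stop_tab [([0.672, 0.197, 0.214], 0.76), ([0.508, 0.225, 0.122], 0.55)]
top left_tray [([0.59, 0.268, 0.003], 0.62)]
top right_tray [([0.514, -0.064, -0.002], 0.81)]
top ball0_center [([0.662, 0.074, 0.172], 0.47)]
top ball2_center [([0.722, 0.063, 0.18], 0.56)]
top glue [([0.412, 0.166, 0.003], 0.57)]
top tape [([0.827, 0.234, 0.004], 0.71), ([0.363, 0.014, -0.005], 0.44)]
top offcut [([0.362, 0.016, -0.006], 0.8)]
top screwdriver [([0.61, -0.139, 0.002], 0.8)]
```

View pics/top1.png

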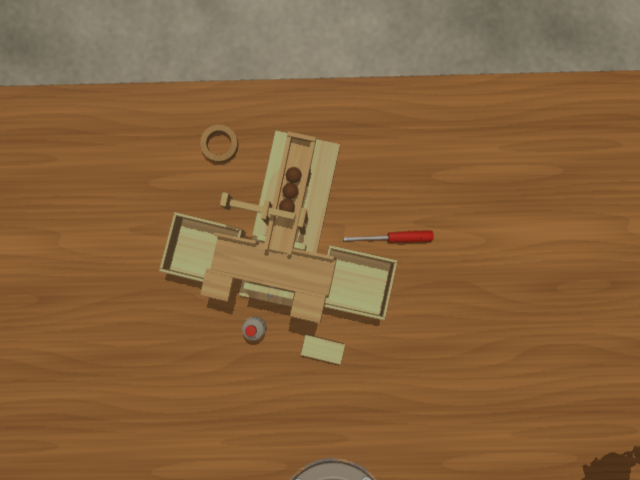

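The top view agrees. The left pad at (215,287) is low (z 0.124) and the right pad at (308,305) is raised (z 0.176). The tab is at (225,200), and the sorter yaw is about -13.4°. The plan is to press the right pad at world (0.454, 0.025). First I'll close the fingers, align the tool with the sorter and travel.

>>> {"api": "send_rows", "payload": {"deltas": "0.046 -0.019 -0.004 5.7; 0.092 -0.038 -0.008 11.4; 0.138 -0.057 -0.012 17; 0.184 -0.076 -0.016 22.6; 0.23 -0.095 -0.02 28.3", "claw": 0}}

```text
t: 1.9
eef_pos: [0.3727, -0.5001, 0.2597]
tool_rot: [0.0, 0.993, -0.119, 0.0]
contact_force: [0.5, -0.5, -0.4]
gripper_width: 0.145
grasp_force: 0.0
```

```bash
cat > g.py <<'E'
from h import *
import sys
from scipy.spatial.transform import Rotation as R
# tool-frame shift to world target / sorter coords of TCP
a=np.radians(-13.4); O=np.array([.547,.103,0]); S=np.array([[np.cos(a),-np.sin(a),0],[np.sin(a),np.cos(a),0],[0,0,1]])
def to(*loc):
    o=bot.get_obs(); w,x,y,z=o['tool_rot']; T=R.from_quat([x,y,z,w]).as_matrix()
    p=np.array(o['eef_pos']); tgt=O+S@np.array(loc)
    print('t',o['t'],'world',p.round(4),'sorter',(S.T@(p-O)).round(4),'F',np.round(o['contact_force'],2))
    print('toolx in sorter deg',np.degrees(np.arctan2(*(S.T@T[:,0])[[1,0]])).round(2),'shift',(T.T@(tgt-p)).round(4))
if len(sys.argv)>3: to(*map(float,sys.argv[1:4]))
E
python3 g.py -.072 -.097 .23
```

```text
t 1.9 world [ 0.3727 -0.5001  0.2597] sorter [-0.0298 -0.6271  0.2597] F [ 0.52 -0.49 -0.43]
toolx in sorter deg -0.26 shift [-0.0446 -0.5299  0.0296]
```

>>> {"api": "send_rows", "payload": {"deltas": "0 -0.045 0; 0 -0.09 0; 0 -0.135 0; 0 -0.18 0; 0 -0.225 0"}}

```text
$.deltas[0]: bad value
```

>>> {"api": "send_rows", "payload": {"deltas": "0 -0.045 0 0; 0 -0.09 0 0; 0 -0.135 0 0; 0 -0.18 0 0; 0 -0.225 0 0"}}

```text
t: 2.4
eef_pos: [0.4237, -0.2809, 0.2596]
tool_rot: [0.0, 0.993, -0.117, 0.0]
contact_force: [0.7, -0.1, -0.9]
gripper_width: -0.001
grasp_force: 0.0
```

```bash
python3 g.py -.072 -.097 .2
```

```text
t 2.4 world [ 0.4237 -0.2809  0.2596] sorter [-0.031  -0.402   0.2596] F [ 0.69 -0.14 -0.86]
toolx in sorter deg -0.02 shift [-0.0412 -0.305   0.0595]
```

>>> {"api": "send_rows", "payload": {"deltas": "-0.006 -0.045 0 0; -0.012 -0.09 0 0; -0.018 -0.135 0 0; -0.024 -0.18 0 0; -0.03 -0.225 0 0"}}

```text
t: 2.9
eef_pos: [0.4465, -0.0551, 0.2597]
tool_rot: [0.0, 0.993, -0.117, 0.001]
contact_force: [2.0, 1.6, 0.0]
gripper_width: 0.002
grasp_force: 0.0
```

>>> {"api": "send_rows", "payload": {"deltas": "-0.005 -0.04 0.01 0; -0.011 -0.075 0.03 0; -0.011 -0.08 0.058 0; -0.011 -0.08 0.058 0; -0.011 -0.08 0.058 0"}}

```text
t: 3.4
eef_pos: [0.4542, 0.0229, 0.2015]
tool_rot: [0.0, 0.993, -0.117, -0.0]
contact_force: [0.5, -0.2, 0.7]
gripper_width: -0.001
grasp_force: 0.0
```

```bash
python3 g.py -.072 -.097 .135
```

```text
t 3.4 world [0.4542 0.0229 0.2015] sorter [-0.0717 -0.0994  0.2015] F [ 0.53 -0.19  0.72]
toolx in sorter deg -0.04 shift [-0.0002 -0.0024  0.0665]
```

>>> {"api": "send_rows", "payload": {"deltas": "0 0 0.012 0; 0 0 0.022 0; 0 0 0.030 0; 0 0 0.038 0; 0 0 0.044 0"}}

```text
t: 3.9
eef_pos: [0.4541, 0.0234, 0.1565]
tool_rot: [0.0, 0.993, -0.117, -0.0]
contact_force: [0.2, -0.5, -0.1]
gripper_width: 0.004
grasp_force: 0.0
```

>>> {"api": "send_rows", "payload": {"deltas": "0 0 0.006 0; 0 0 0.012 0; 0 0 0.018 0; 0 0 0.021 0; 0 0 0.021 0"}}

```text
t: 4.4
eef_pos: [0.4543, 0.0236, 0.136]
tool_rot: [0.0, 0.993, -0.117, -0.0]
contact_force: [-1.0, -0.0, -0.2]
gripper_width: 0.0
grasp_force: 0.0
```

Run:
```python
from h import *
p=snap('scene','s2')
for q in ['left_pad','right_pad']:
    print(q,[(np.round(r['xyz'],3).tolist(),round(r['confidence'],2)) for r in bot.landmark_of(p,q)[:2]])
```

```text
left_pad [([0.725, 0.066, 0.178], 0.61), ([0.502, 0.202, 0.175], 0.57)]
right_pad [([0.458, 0.017, 0.125], 0.63), ([0.696, 0.072, 0.176], 0.43)]
```

View pics/s2.png

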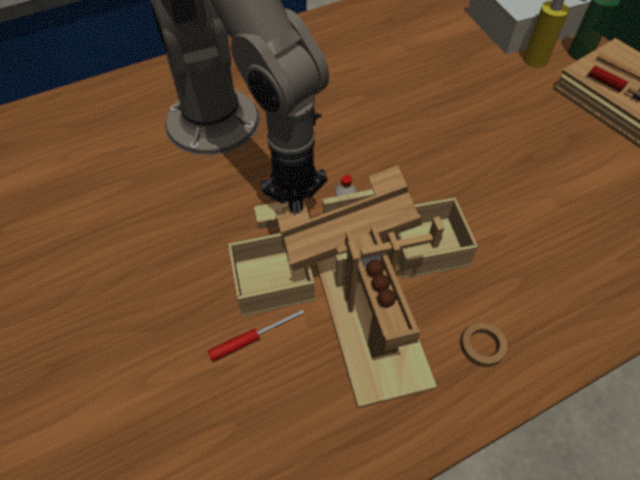

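The gate is fully over: the left pad is at z 0.175 and the right at 0.125, and the balls are still waiting at (380,285). Next I lift off and travel above everything to outside the tab.

>>> {"api": "send_rows", "payload": {"deltas": "0 0 -0.02 0; 0 0 -0.06 0; 0 0 -0.1 0; 0 0 -0.14 0; 0 0 -0.164 0"}}

```text
t: 5.05
eef_pos: [0.4553, 0.0238, 0.3038]
tool_rot: [-0.0, 0.993, -0.117, 0.002]
contact_force: [0.2, 0.6, -0.2]
gripper_width: 0.002
grasp_force: 0.0
```

>>> {"api": "send_rows", "payload": {"deltas": "0.025 -0.039 0 0; 0.05 -0.078 0 0; 0.075 -0.117 0 0; 0.1 -0.156 0 0; 0.125 -0.196 0 0"}}

```text
t: 5.55
eef_pos: [0.6228, 0.1862, 0.3004]
tool_rot: [0.0, 0.993, -0.117, 0.0]
contact_force: [0.6, 0.5, 0.1]
gripper_width: 0.001
grasp_force: 0.0
```

```bash
python3 g.py .100 .170 .225
```

```text
t 5.55 world [0.6228 0.1862 0.3004] sorter [0.0544 0.0985 0.3004] F [0.64 0.46 0.1 ]
toolx in sorter deg -0.06 shift [ 0.0455 -0.0716  0.0754]
```

>>> {"api": "send_rows", "payload": {"deltas": "0.023 -0.038 0 0; 0.046 -0.072 0 0; 0.046 -0.072 0.03 0; 0.046 -0.072 0.075 0; 0.046 -0.072 0.075 0"}}

```text
t: 6.05
eef_pos: [0.6795, 0.2428, 0.2181]
tool_rot: [0.003, 0.993, -0.116, -0.005]
contact_force: [-0.7, -0.7, -1.2]
gripper_width: -0.004
grasp_force: 0.0
```

```bash
python3 - <<'E'
from h import *
p=snap('scene','s3')
for q in ['left_pad','right_pad','stop_tab']:
    print(q,[(np.round(r['xyz'],3).tolist(),round(r['confidence'],2)) for r in bot.landmark_of(p,q)[:2]])
E
python3 g.py .1 .135 .225
```

```text
left_pad [([0.503, 0.203, 0.174], 0.7)]
right_pad [([0.459, 0.013, 0.125], 0.6)]
stop_tab [([0.677, 0.192, 0.217], 0.71), ([0.36, 0.017, -0.003], 0.66)]
t 6.25 world [0.684  0.245  0.2283] sorter [0.1004 0.1698 0.2283] F [ 0.07 -0.65 -0.44]
toolx in sorter deg -0.05 shift [-0.0004  0.0349  0.0032]
```

View pics/s3.png

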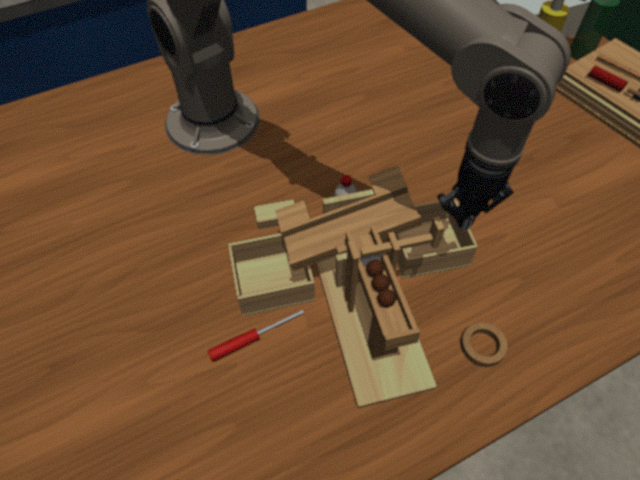

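The gate holds at the right-down stop. The fingertip is at (465,222), just outside the tab at (437,230). Now I push it in.

>>> {"api": "send_rows", "payload": {"deltas": "0 0.012 0 0; 0 0.022 0 0; 0 0.030 0 0; 0 0.038 0 0; 0 0.046 0 0"}}

```text
t: 6.75
eef_pos: [0.6724, 0.1993, 0.226]
tool_rot: [-0.0, 0.993, -0.117, 0.001]
contact_force: [1.6, 1.0, 1.2]
gripper_width: 0.0
grasp_force: 0.7
```

>>> {"api": "send_rows", "payload": {"deltas": "0 0.01 0 0; 0 0.02 0 0; 0 0.03 0 0; 0 0.04 0 0; 0 0.045 0 0"}}

```text
t: 7.25
eef_pos: [0.6615, 0.1544, 0.2252]
tool_rot: [0.0, 0.993, -0.117, -0.0]
contact_force: [0.1, 0.8, 1.4]
gripper_width: 0.001
grasp_force: 0.6
```

>>> {"api": "send_rows", "payload": {"deltas": "0 0 0 0; 0 0 0 0; 0 0 0 0; 0 0 0 0; 0 0 0 0"}}

```text
t: 7.75
eef_pos: [0.6617, 0.1563, 0.2251]
tool_rot: [0.0, 0.993, -0.117, -0.0]
contact_force: [-0.1, -0.5, 0.1]
gripper_width: 0.0
grasp_force: 0.0
```

```bash
python3 - <<'E'
from h import *
p=snap('scene','s4')
for q in ['left_pad','right_pad','stop_tab','ball0_center']:
    print(q,[(np.round(r['xyz'],3).tolist(),round(r['confidence'],2)) for r in bot.landmark_of(p,q)[:3]])
E
python3 g.py .1 .07 .225
```

```text
left_pad [([0.501, 0.201, 0.173], 0.8), ([0.525, 0.094, 0.143], 0.28)]
right_pad [([0.459, 0.014, 0.125], 0.76)]
stop_tab [([0.658, 0.138, 0.217], 0.97)]
ball0_center [([0.519, 0.063, 0.136], 0.76), ([0.558, 0.103, 0.147], 0.42)]
t 8.0 world [0.6618 0.1561 0.2253] sorter [0.0993 0.0783 0.2253] F [-0.27  0.33  0.22]
toolx in sorter deg -0.01 shift [0.0007 0.0083 0.0003]
```

View pics/s4.png

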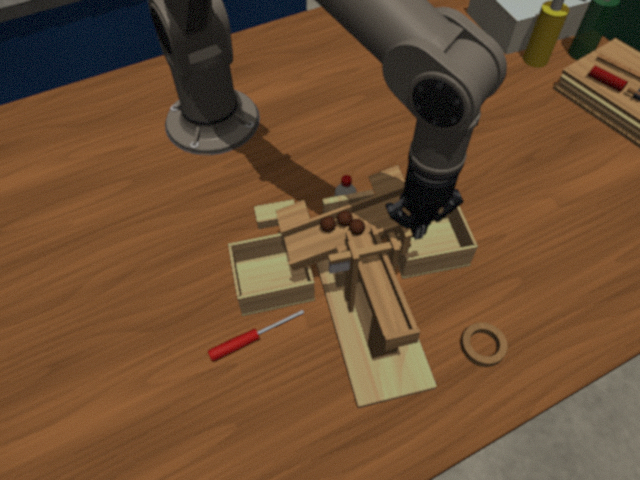

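The stop is open and the three balls, at (328,224), (345,217) and (357,227), are rolling down the gate to the right. I back off and lift while they run.

>>> {"api": "send_rows", "payload": {"deltas": "0 -0.01 0 0; 0 -0.03 0 0; 0 -0.05 0 0; 0 -0.06 -0.03 0; 0 -0.06 -0.06 0"}}

```text
t: 8.5
eef_pos: [0.6746, 0.2197, 0.2847]
tool_rot: [-0.001, 0.993, -0.114, -0.002]
contact_force: [0.4, -0.1, 1.6]
gripper_width: 0.0
grasp_force: 0.0
```

>>> {"api": "send_rows", "payload": {"deltas": "0 0 0 0; 0 0 0 0; 0 0 0 0; 0 0 0 0; 0 0 0 0"}}

```text
t: 9.0
eef_pos: [0.6753, 0.2143, 0.2842]
tool_rot: [0.0, 0.993, -0.117, -0.001]
contact_force: [-0.3, 0.6, -1.0]
gripper_width: -0.003
grasp_force: 0.0
```

>>> {"api": "send_rows", "payload": {"deltas": "0 0 0 0; 0 0 0 0; 0 0 0 0; 0 0 0 0; 0 0 0 0"}}

```text
t: 9.5
eef_pos: [0.6757, 0.2144, 0.2854]
tool_rot: [-0.0, 0.993, -0.117, 0.0]
contact_force: [0.0, 0.6, 0.6]
gripper_width: -0.001
grasp_force: 0.0
```

Run:
```python
from h import *
p=snap('scene','s5')
for q in ['left_pad','right_pad','stop_tab','ball0_center']:
    print(q,[(np.round(r['xyz'],3).tolist(),round(r['confidence'],2)) for r in bot.landmark_of(p,q)[:3]])
```

```text
left_pad [([0.5, 0.203, 0.175], 0.9)]
right_pad [([0.461, 0.015, 0.123], 0.57)]
stop_tab [([0.658, 0.137, 0.218], 0.81)]
ball0_center [([0.492, -0.113, 0.023], 0.75)]
```

View pics/s5.png

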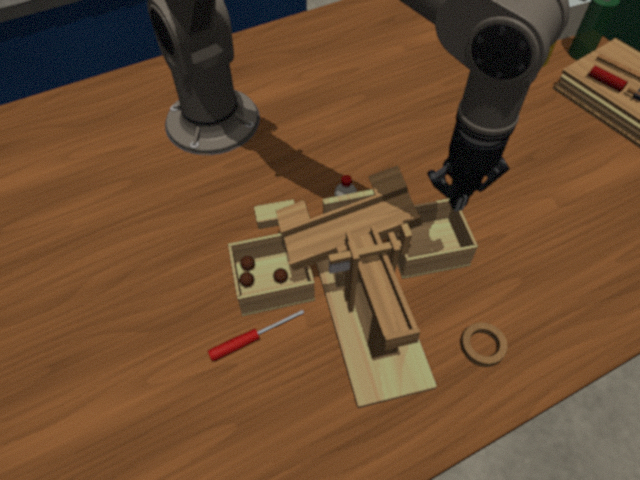

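All three balls are in the right tray, at (247,263), (246,279) and (280,275). The gate is over to the right, nothing else has moved, and the arm is clear.

```bash
python3 -c "
from station import bot
print(bot.hand_in())"
```

```text
the job is handed in; nothing more can be done
None
```

The gate was rocked fully over to the right, then the stop was opened; all three balls rolled into the right tray, the other objects stayed where they were, and the job was handed in at about 10 s on the robot's clock.

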